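# Hold the seed-counting board's sprung shutter open at its mark with the draw pin

## Task

I want to brush the dust out of the holes of the seed-counting board, so please hold its spring-return shutter open for me. Take the draw pin (the steel pin with the straight square wooden handle) out of the tool block, put it down through the eye in the shutter's tongue until its collar rests on the eye, then use it to pull the tongue straight out of the board until the line across the tongue stands level with the lines on the two guide rails, which is where the holes line up. Finish with the pin still in your grip in the eye, holding the shutter steadily at that mark; leave the other two tools standing in the block.

Things in the scene. Friction and masses are not known exactly. Their poses are not given: they have to be found in the camera images.
- counting_board: seed-counting board, fixed: wooden frame 246 x 200 mm, 56 mm high, aluminium plate with 25 holes (11 mm), white tray below. Origin on the bench straight below the centre of the eye when the shutter is shut; x axis from the eye along the tongue to the board (frame from x = 66 to 312 mm, y = -100 to 100 mm), z up. Pulling the shutter out moves the tongue along -x
- tongue: steel tongue of the shutter, sticking out of the front of the board: flat strip 24 mm wide, 4 mm thick, ending in a round eye: ring 36 mm outside, hole 15 mm, 5 mm thick. Origin: centre of the hole on the top face, 38 mm above the bench; axes as the board's. Free space from the eye down to the bench. Moves with the shutter
- shutter (a joint): how far the sprung shutter is pulled out, m: 0 shut (as found), 0.025 at the mark (lines level, holes lined up), 0.038 end stop. The spring pulls it shut with about 3 N when shut, 7 N at the mark (150 N/m)
- tongue_line (a point): middle of the dark line engraved across the tongue, on its top face, 51 mm from the centre of the eye towards the board; moves with the tongue
- index_mark (a point): point midway between the two dark lines engraved on the tops of the steel guide rails (39 mm above the bench, outer edges 51 mm apart) beside the tongue; fixed to the board. The shutter is at its mark when tongue_line reaches it, measured along the board's x axis
- tool_block: wooden block 50 x 200 x 48 mm high on a 62 x 212 mm plinth, fixed to the bench, origin under its centre, long side along its y. Three sockets of 13 mm diameter, 35 mm deep, in its top at y = -64, 0 and 64 mm, with one tool standing in each, in any order
- draw_pin: draw pin, upright in a socket, about 70 g: steel rod 10 mm thick, 30 mm long, tapered tip; collar 25 mm wide, 4 mm thick; above it a straight pale wooden handle, square 22 x 22 mm, 50 mm long, faces along its x and y. Origin on its axis at the collar's underside (at the start on the block's top, 48 mm above the bench), z up: handle from z = 4 to 54 mm, tip at z = -30 mm
- pin_tip (a point): lower tip of the draw pin's rod, on its axis
- pin_grip (a point): point to grip on the draw pin: on its axis, 30 mm above the underside of the collar
- dibber: dark wooden seed dibber in another socket, 57 mm high over the block with a pear-shaped knob of 35 mm; not to be disturbed. Origin on its axis at the level of the block's top
- needle: dissecting needle with a slim 10 mm black handle, 75 mm high over the block, in the remaining socket; not to be disturbed. Origin on its axis at the level of the block's top

How it is judged (in metres and radians):
On the way, in this order (a step that is already met when the one before it is completed fails the run):
1. the draw pin is through the eye of the shut shutter's tongue, its tip at least 15 mm below the underside of the eye (horizontal distance between draw_pin and tongue below 0.008 m and z of pin_tip in the frame of tongue below -0.02 m and horizontal distance between pin_tip and tongue below 0.009 m and value of joint shutter below 0.01 m), for 0.2 s.
2. the shutter is pulled out by the pin to its mark (within 4 mm) and kept there (value of joint shutter between 0.021 and 0.029 m and contact force between draw_pin and tongue above 3 N), for 0.5 s.
At the end, for the whole second after the job is handed in: for the last second the shutter rests 25 mm out within 4 mm, held by the draw pin alone: pin through the eye (tip at least 10 mm below its underside), pulling on the tongue with more than 3 N and gripped by the fingers; fingers and arm off the tongue (all of step 2 and velocity of joint shutter between -0.01 and 0.01 m/s and horizontal distance between draw_pin and tongue below 0.01 m and z of pin_tip in the frame of tongue below -0.015 m and contact force between the fingers and draw_pin above 3 N and contact force between each of the fingers, the arm and tongue below 0.5 N); the arm keeps its last pose, push and grip.
It fails at once if the dibber or the needle is pulled out, tipped or carried off (moved more than 25 mm) (distance of any of dibber, needle from where it was at the start of the episode above 0.025 m or angle between any of dibber, needle's own z axis and vertical above 0.6 rad).
It also fails if it takes over 51 s, if anything falls off the work surface, if the arm or the gripper's body presses on something with over 40 N, if the wrist force passes 120 N, or if a joint passes its speed limit or range.

## Robot

A 6-joint arm with a two-finger parallel gripper is mounted at the origin on a cart in front of the work surface, level with it; the furniture and walls round the work are solid. World frame = base frame: x ahead of the robot, y to its left, z up, the work surface at z = 0. Lengths are in mm, angles in degrees, forces in N, time in s.
With the tool pointing down it reaches from about 300 to 850 mm from the base axis. Payload 4.2 kg.
Tool frame: the origin (TCP) lies midway between the tips of the shut fingers; the grasp point (between the pads) lies pinch_z behind it (pinch_z is the distance from the TCP to the grasp point, in mm); z points along the fingers, y is the line along which they close (so a half turn about z gives the same grasp; the last joint's range is limited). The gripper opens to 91 mm and grips with 3 to 60 N. Pads are 32 mm wide; open, the fingers measure 118 mm over their backs; the gripper's body (76 mm by 178 mm) begins 60 mm behind the grasp point.
Start: joints at [72.88, 18.312, 89.639, -0, 72.044, -1.146], TCP at [158.243, 552.813, 213.976] pointing down, gripper open.
Joint ranges: [-177.97, 177.97], [-48.28, 115.42], [12.27, 149.76], [-77.06, 257.06], [2.81, 150.46], [-146.56, 146.56]. Speed limits (degrees/s): [147.25, 147.25, 180, 180, 180, 180].

## Interface

Orientations are given as [roll, pitch, yaw] about the fixed x, y, z axes, in that order (R = Rz(yaw) Ry(pitch) Rx(roll)).
In Python, from workcell import state, grab_frame, job_done, masks_of, landmark_of, pinch_z gives the robot as it stands. The module is installed in compiled form; this text tells all that it offers.
- The arm moves only by the tool move_arm, never from a script. Its argument "plan" is a list of rows, each an object of numbers: "x", "y", "z": the shift along the tool's x, y, z in mm; "rx", "ry", "rz": the turn, a rotation vector about the tool's x, y, z in rad. A call has 1 to 10 rows; each row shifts and turns the commanded pose from where the row before left it, along the tool's axes as they then stand; what a row does not reach is not made up. A row lasts 1/10 s, in which the tool goes at most 50 mm and 8.59 degrees, less where a joint would pass 70% of its speed; a pose out of reach is approached as far as the arm can. A call is refused whole if a number of a shift passes 50 or a number of a turn 0.15, either way. A call with a gripper value outside its range is refused whole. "grip" is the opening, from 0 (shut) to 1 (fully open), set as the call begins (left out, the last holds). The fingers move at their own pace and stop on an object; "squeeze" is the grip in N (left out, the last holds). Time passes only in rows, so rows that do not move let the fingers close. It gives the time, the measured TCP pose, the force, the opening and the grip force at its end, in the units of the state.
- state(): the state, without advancing time (a new reading comes with each control period).
- grab_frame(name): name is "scene" or "top" or "wrist"; returns a dict with "img" (420x560x3 uint8, red, green, blue), "z_map" (420x560 float32, mm along the optical axis (not along the pixel's ray), 0 where there is no reading), "fx", "fy", "cx", "cy" (pixels), "rvec" (rotation vector, rad) and "tvec" (3), from world to camera coordinates, as OpenCV has them. Camera axes: x right, y down, z forward; pixel columns grow to the right and rows downward; lengths in mm; the calibration is good to about 2 mm. The wrist camera is an equidistant fisheye: a pixel r from the principal point sees the ray r / f radians off the axis. A picture is of the moment at which its call begins.
- job_done(): hands the job in; it is judged then, once.
Trained networks look in the newest picture that a camera, given by its name, has taken for a name from the list of things; names that differ only in an ending like _2 or _b are one class to them, and where a whole thing is asked for, a point or a joint stands for the part that bears it (a point fixed in the world has none). Each returns a list of dicts, best first, with "p" (0 to 1); they miss things now and then, are a little off and sometimes report something else, mostly with a low value. They report only what shows in the picture. A call takes as long as a camera call.
- masks_of(camera, label): "pixels" (420x560 bool, what is visible of it) and "box" ([centre column, centre row, width, height] in pixels, round what is visible of it).
- landmark_of(camera, label): "point" ([column, row] in pixels: a listed point, or the origin of a listed thing).
The state is a dict: "time_s": time; "qpos": joint angles; "qvel": joint speeds; "effort": joint torques, N m; "ee_pos": TCP position; "ee_rot": TCP orientation; "force": force on the tool from outside, world axes, zero at the start; "torque": the same for the moment, N m; "gripper_width": finger opening in mm; "gripper_force": force on a finger pad.
Only numpy, scipy, OpenCV 4.12 (cv2) and the standard library are available. Lean on these libraries where they do the work, as an engineer would, in place of code of your own. Each camera call takes 0.05 s, during which the arm holds its last target. There are 200 camera calls.

## Working session

There is one attempt and no reset: what is moved stays moved. The work goes in short steps, Python scripts to look and compute and a tool call to move; the robot and the scene stay as the last step left them, time stands still between calls to the robot, and variables do not carry over. Pictures are saved under pics/ and viewed, at most 10 in all, crops included, and the job is handed in when it is done.

Besides the shell and the picture viewer there is one more tool, called after ">>>" as a command line: name --argument value ..., lists and objects as JSON in quotes. move_arm: Moves the arm, as the interface text tells. Its arguments: {"type":"object","properties":{"plan":{"type":"array","items":{"type":"object","properties":{"x":{"type":"number"},"y":{"type":"number"},"z":{"type":"number"},"rx":{"type":"number"},"ry":{"type":"number"},"rz":{"type":"number"}}}},"grip":{"type":"number"},"squeeze":{"type":"number"}},"required":["plan"]}

```bash
mkdir -p pics; cat > h.py <<'E'
import numpy as np, cv2
from scipy.spatial.transform import Rotation as R
from workcell import *
def ray(f,uv,cam):
    u=(uv[0]-f["cx"])/f["fx"]; v=(uv[1]-f["cy"])/f["fy"]
    if cam=="wrist":
        r=np.hypot(u,v); s=np.sin(r)/r if r>1e-9 else 1
        d=np.array([u*s,v*s,np.cos(r)])
    else: d=np.array([u,v,1.])
    Rm=R.from_rotvec(np.ravel(f["rvec"])).as_matrix()
    o=-Rm.T@np.ravel(f["tvec"]); d=Rm.T@d
    return o,d/np.linalg.norm(d)
def atz(f,uv,cam,z):
    o,d=ray(f,uv,cam); return o+d*(z-o[2])/d[2]
def tri(rs):
    A=sum(np.eye(3)-np.outer(d,d) for o,d in rs); b=sum((np.eye(3)-np.outer(d,d))@o for o,d in rs)
    X=np.linalg.solve(A,b); return X,[np.linalg.norm(np.cross(X-o,d)) for o,d in rs]
def depthpts(f,m,cam):
    ys,xs=np.nonzero(m&(f["z_map"]>0)); P=[]
    Rm=R.from_rotvec(np.ravel(f["rvec"])).as_matrix()
    for y,x in zip(ys,xs):
        o,d=ray(f,(x,y),cam); c=Rm@d; P.append(o+d*f["z_map"][y,x]/c[2])
    return np.array(P)
def save(f,n): cv2.imwrite("pics/"+n,f["img"][:,:,::-1])
E
python3 - <<'E'
from h import *
print(state()["ee_pos"],state()["ee_rot"],state()["time_s"],pinch_z)
names=["draw_pin","pin_tip","pin_grip","tongue","tongue_line","index_mark","dibber","needle","tool_block","counting_board"]
F={}
for c in ["scene","top","wrist"]:
    F[c]=grab_frame(c); save(F[c],c+"0.png")
L={}
for n in names:
    for c in F:
        r=landmark_of(c,n)
        print(n,c,[(np.round(k["point"],1).tolist(),round(k["p"],2)) for k in r[:3]])
        if r and r[0]["p"]>.4: L.setdefault(n,{})[c]=r[0]["point"]
    if n in L and len(L[n])>1:
        X,e=tri([ray(F[c],p,c) for c,p in L[n].items()]); print("  ->",X.round(1),np.round(e,1))
im=np.hstack([F[c]["img"] for c in ["scene","top"]]); 
E
```

```text
[158.08401869 552.31480177 213.10610074] [-1.79896700e+02 -5.89679284e-04  1.64029393e+02] 0.0 18.8
draw_pin scene [([369.9, 297.8], 0.63), ([215.4, 158.2], 0.59)]
draw_pin top [([402.4, 216.1], 0.63)]
draw_pin wrist []
  -> [ 511.4 -389.1   53.4] [1.4 1.4]
pin_tip scene [([369.2, 310.9], 0.83)]
pin_tip top []
pin_tip wrist []
pin_grip scene [([373.7, 282.8], 0.95)]
pin_grip top [([399.4, 213.5], 0.68)]
pin_grip wrist []
  -> [ 519.8 -379.6   72. ] [2.9 2.9]
tongue scene [([218.2, 159.3], 0.7)]
tongue top [([189.9, 217.5], 0.69)]
tongue wrist []
  -> [520.2 117.   41. ] [5. 5.]
tongue_line scene [([236.1, 153.9], 0.76)]
tongue_line top [([196.3, 196.4], 0.97)]
tongue_line wrist []
  -> [566.  103.2  46. ] [0.3 0.3]
index_mark scene [([226.5, 156.0], 0.56)]
index_mark top [([193.3, 206.6], 0.82)]
index_mark wrist []
  -> [542.7 109.7  45.4] [1.2 1.2]
dibber scene [([349.1, 269.2], 0.56)]
dibber top [([378.8, 209.1], 0.43)]
dibber wrist []
  -> [ 525.8 -330.5   57.9] [4.5 4.5]
needle scene [([335.8, 243.8], 0.65)]
needle top [([347.0, 200.9], 0.57)]
needle wrist []
  -> [ 551.9 -260.7   45.8] [0.9 0.9]
tool_block scene [([350.0, 288.7], 0.75)]
tool_block top [([194.7, 193.9], 0.74), ([371.5, 206.4], 0.71)]
tool_block wrist []
  -> [ 722.4   70.  -408.6] [166.3 166.3]
counting_board scene [([216.9, 177.1], 0.67), ([370.0, 309.2], 0.65), ([226.7, 155.4], 0.64)]
counting_board top [([195.8, 218.3], 0.71)]
counting_board wrist []
  -> [516.6 115.3  -5.4] [0. 0.]
```

View pics/scene0.png

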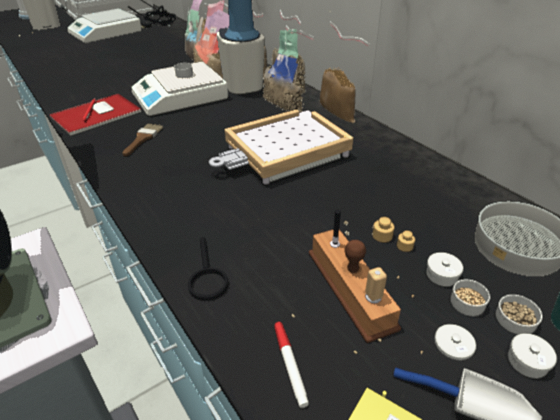

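View pics/top0.png

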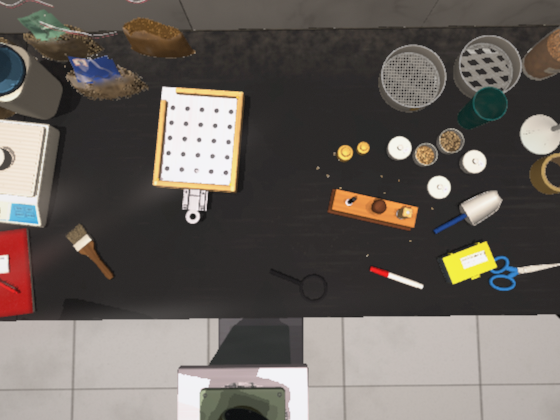

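Scene: pin standing at (375,285), nearest end of the block, dibber (355,250), needle (336,235), eye at (215,160). Top view: pin at (404,213), eye at (192,216). Now I'll plan the approach above the pin.

```bash
cat >> h.py <<'E'
def plan(p0,y0,p1,y1,n,maxrz=.15):
    """rows from pose (p0,yaw0) to (p1,yaw1), tool down; prints rows in tool axes; returns reached pose"""
    p=np.array(p0,float); y=y0; k=0; out=[]
    for i in range(n):
        tgt=np.array(p0)+(np.array(p1)-p0)*(i+1)/n; yt=y0+(y1-y0)*(i+1)/n
        Rm=R.from_euler("xyz",[180,0,y],degrees=True).as_matrix()
        s=(Rm.T@(tgt-p)).round(0 if np.linalg.norm(tgt-p)>15 else 1); rz=round(-np.radians(yt-y),3)
        p=p+Rm@s; y-=np.degrees(rz)
        out.append('{"x":%g,"y":%g,"z":%g,"rz":%g}'%(*s,rz))
        if len(out)==10 or i==n-1: print("["+",".join(out)+"]"); out=[]
    print("end",p.round(2),round(y,3)); return p,y
E
python3 - <<'E'
from h import *
F={c:grab_frame(c) for c in ["scene","top"]}
f=F["top"]
for n in ["tongue","draw_pin","counting_board","tool_block","dibber","needle"]:
    for c in F:
        r=masks_of(c,n)
        for k in r[:1]:
            P=depthpts(F[c],k["pixels"],c); print(n,c,round(k["p"],2),np.round(k["box"]).tolist(),np.median(P,0).round(1),P[:,2].max().round(1))
            if n in("counting_board","tool_block"):
                Q=P[(P[:,2]>35)]
                rr=cv2.minAreaRect(Q[:,:2].astype(np.float32)); print("  rect",rr)
plan([158.2,552.8,214],164.0,[505,-375,225],78,26)
E
```

```text
tongue scene 0.86 [228.0, 159.0, 33.0, 16.0] [541.5 111.4  39.3] 42.0
tongue top 0.65 [198.0, 166.0, 68.0, 118.0] [570.2 112.6  37.9] 45.3
draw_pin scene 0.9 [376.0, 286.0, 27.0, 40.0] [ 510.9 -393.9   84.3] 105.5
draw_pin top 0.56 [403.0, 214.0, 16.0, 15.0] [ 516.3 -379.9   98.5] 105.8
counting_board scene 0.65 [280.0, 149.0, 144.0, 74.0] [684.4  81.4  43.7] 60.6
  rect ((668.2139282226562, 101.99068450927734), (207.55421447753906, 333.84210205078125), 85.44183349609375)
counting_board top 0.95 [198.0, 156.0, 96.0, 136.0] [696.8 101.6  42.5] 61.9
  rect ((668.16943359375, 104.28150177001953), (203.99566650390625, 332.64300537109375), 85.24853515625)
tool_block scene 0.8 [354.0, 286.0, 90.0, 108.0] [ 513.6 -353.8   44.6] 52.3
  rect ((532.483154296875, -324.83544921875), (203.43914794921875, 51.39068603515625), 76.65167999267578)
tool_block top 0.78 [373.0, 208.0, 89.0, 42.0] [ 528.  -305.7   47.6] 124.1
  rect ((532.3137817382812, -323.92828369140625), (199.87684631347656, 50.686004638671875), 76.69635772705078)
dibber top 0.46 [379.0, 207.0, 12.0, 12.0] [ 531.2 -321.4  101.5] 107.9
[... 330 characters left out ...]
:-33,"y":-19,"z":-0,"rz":0.058},{"x":-34,"y":-17,"z":-1,"rz":0.058},{"x":-34,"y":-16,"z":-0,"rz":0.057}]
[{"x":-36,"y":-13,"z":-1,"rz":0.058},{"x":-37,"y":-11,"z":-0,"rz":0.058},{"x":-37,"y":-9,"z":-1,"rz":0.057},{"x":-37,"y":-7,"z":0,"rz":0.058},{"x":-38,"y":-5,"z":-0,"rz":0.058},{"x":-38,"y":-3,"z":-1,"rz":0.058},{"x":-38,"y":0,"z":-0,"rz":0.057},{"x":-38,"y":2,"z":-1,"rz":0.058},{"x":-38,"y":4,"z":-0,"rz":0.058},{"x":-37,"y":6,"z":-0,"rz":0.058}]
[{"x":-38,"y":8,"z":-1,"rz":0.057},{"x":-36,"y":11,"z":-0,"rz":0.058},{"x":-36,"y":12,"z":-1,"rz":0.058},{"x":-35,"y":15,"z":-0,"rz":0.058},{"x":-35,"y":17,"z":-1,"rz":0.057},{"x":-33,"y":18,"z":0,"rz":0.058}]
end [ 504.73 -375.05  225.  ] 77.999
```

>>> move_arm --plan '[{"x": -23, "y": -31, "z": 0, "rz": 0.058}, {"x": -24, "y": -29, "z": -1, "rz": 0.057}, {"x": -26, "y": -28, "z": 0, "rz": 0.058}, {"x": -28, "y": -26, "z": -1, "rz": 0.058}, {"x": -29, "y": -25, "z": 0, "rz": 0.058}, {"x": -30, "y": -23, "z": -1, "rz": 0.057}, {"x": -32, "y": -21, "z": 0, "rz": 0.058}, {"x": -33, "y": -19, "z": 0, "rz": 0.058}, {"x": -34, "y": -17, "z": -1, "rz": 0.058}, {"x": -34, "y": -16, "z": 0, "rz": 0.057}]'

```text
schema error: expected keys x, y, z, rx, ry, rz
```

>>> move_arm --plan '[{"x": -36, "y": -13, "z": -1, "rz": 0.058}, {"x": -37, "y": -11, "z": 0, "rz": 0.058}, {"x": -37, "y": -9, "z": -1, "rz": 0.057}, {"x": -37, "y": -7, "z": 0, "rz": 0.058}, {"x": -38, "y": -5, "z": 0, "rz": 0.058}, {"x": -38, "y": -3, "z": -1, "rz": 0.058}, {"x": -38, "y": 0, "z": 0, "rz": 0.057}, {"x": -38, "y": 2, "z": -1, "rz": 0.058}, {"x": -38, "y": 4, "z": 0, "rz": 0.058}, {"x": -37, "y": 6, "z": 0, "rz": 0.058}]'

```text
schema error: expected keys x, y, z, rx, ry, rz
```

>>> move_arm --plan '[{"x": -38, "y": 8, "z": -1, "rz": 0.057}, {"x": -36, "y": 11, "z": 0, "rz": 0.058}, {"x": -36, "y": 12, "z": -1, "rz": 0.058}, {"x": -35, "y": 15, "z": 0, "rz": 0.058}, {"x": -35, "y": 17, "z": -1, "rz": 0.057}, {"x": -33, "y": 18, "z": 0, "rz": 0.058}, {"x": 0}]'

```text
schema error: expected keys x, y, z, rx, ry, rz
```

```bash
python3 - <<'E'
from h import *
s=state(); print(s["time_s"],s["ee_pos"],s["ee_rot"],s["qpos"])
f=grab_frame("wrist"); save(f,"w1.png"); print(f["fx"],f["cx"],f["cy"],-R.from_rotvec(np.ravel(f["rvec"])).as_matrix().T@np.ravel(f["tvec"]))
for n in ["draw_pin","pin_grip","dibber","needle"]:
    print(n,[(np.round(k["point"],1).tolist(),round(k["p"],2)) for k in landmark_of("wrist",n)[:2]])
m=masks_of("wrist","draw_pin")[0]; print(m["p"],m["box"])
P=depthpts(f,m["pixels"],"wrist"); T=P[P[:,2]>P[:,2].max()-8]; print(len(P),len(T),P[:,2].max(),T.mean(0),cv2.minAreaRect(T[:,:2].astype(np.float32)))
E
```

```text
2.35 [158.24482463 552.79973129 213.95847563] [1.79996266e+02 1.04285260e-03 1.64027150e+02] [ 7.28802452e+01  1.83120636e+01  8.96413288e+01 -1.01747495e-03
  7.20428538e+01 -1.14659096e+00]
325.19226210127806 274.8510525944405 209.67685112570956 [ 93.11199526 571.19462423 385.03277292]
draw_pin []
pin_grip []
dibber []
needle []Traceback (most recent call last):
  File "<stdin>", line 6, in <module>
IndexError: list index out of range
```

View pics/w1.png

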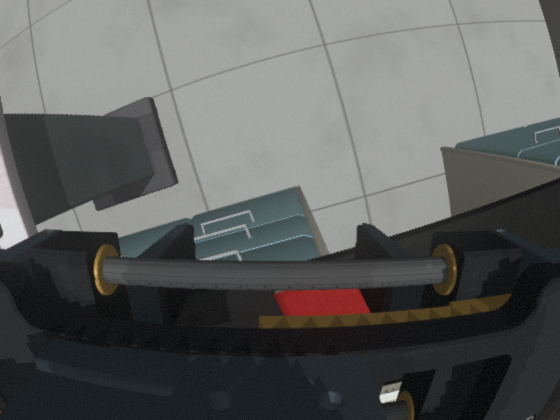

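The picture shows only the floor and the fingers (image bottom): the plan was refused because every row needs all six keys, so I resend it.

>>> move_arm --plan '[{"x": -23, "y": -31, "z": 0, "rx": 0, "ry": 0, "rz": 0.058}, {"x": -24, "y": -29, "z": -1, "rx": 0, "ry": 0, "rz": 0.057}, {"x": -26, "y": -28, "z": 0, "rx": 0, "ry": 0, "rz": 0.058}, {"x": -28, "y": -26, "z": -1, "rx": 0, "ry": 0, "rz": 0.058}, {"x": -29, "y": -25, "z": 0, "rx": 0, "ry": 0, "rz": 0.058}, {"x": -30, "y": -23, "z": -1, "rx": 0, "ry": 0, "rz": 0.057}, {"x": -32, "y": -21, "z": 0, "rx": 0, "ry": 0, "rz": 0.058}, {"x": -33, "y": -19, "z": 0, "rx": 0, "ry": 0, "rz": 0.058}, {"x": -34, "y": -17, "z": -1, "rx": 0, "ry": 0, "rz": 0.058}, {"x": -34, "y": -16, "z": 0, "rx": 0, "ry": 0, "rz": 0.057}]'

```text
time_s: 3.65
ee_pos: [291.6, 194.8, 218.3]
ee_rot: [179.9, 0.0, 130.9]
force: [0.6, 0.2, 0.6]
gripper_width: 91.1
gripper_force: 0.0
```

>>> move_arm --plan '[{"x": -36, "y": -13, "z": -1, "rx": 0, "ry": 0, "rz": 0.058}, {"x": -37, "y": -11, "z": 0, "rx": 0, "ry": 0, "rz": 0.058}, {"x": -37, "y": -9, "z": -1, "rx": 0, "ry": 0, "rz": 0.057}, {"x": -37, "y": -7, "z": 0, "rx": 0, "ry": 0, "rz": 0.058}, {"x": -38, "y": -5, "z": 0, "rx": 0, "ry": 0, "rz": 0.058}, {"x": -38, "y": -3, "z": -1, "rx": 0, "ry": 0, "rz": 0.058}, {"x": -38, "y": 0, "z": 0, "rx": 0, "ry": 0, "rz": 0.057}, {"x": -38, "y": 2, "z": -1, "rx": 0, "ry": 0, "rz": 0.058}, {"x": -38, "y": 4, "z": 0, "rx": 0, "ry": 0, "rz": 0.058}, {"x": -37, "y": 6, "z": 0, "rx": 0, "ry": 0, "rz": 0.058}]'

```text
time_s: 4.65
ee_pos: [425.6, -162.0, 222.1]
ee_rot: [180.0, 0.0, 97.7]
force: [0.2, -0.7, 0.1]
gripper_width: 91.0
gripper_force: 0.0
```

>>> move_arm --plan '[{"x": -38, "y": 8, "z": -1, "rx": 0, "ry": 0, "rz": 0.057}, {"x": -36, "y": 11, "z": 0, "rx": 0, "ry": 0, "rz": 0.058}, {"x": -36, "y": 12, "z": -1, "rx": 0, "ry": 0, "rz": 0.058}, {"x": -35, "y": 15, "z": 0, "rx": 0, "ry": 0, "rz": 0.058}, {"x": -35, "y": 17, "z": -1, "rx": 0, "ry": 0, "rz": 0.057}, {"x": -33, "y": 18, "z": 0, "rx": 0, "ry": 0, "rz": 0.058}, {"x": 0, "y": 0, "z": 0, "rx": 0, "ry": 0, "rz": 0}]'

```text
time_s: 5.35
ee_pos: [506.2, -379.0, 223.7]
ee_rot: [180.0, 0.1, 77.8]
force: [0.0, 0.3, -0.0]
gripper_width: 90.9
gripper_force: 0.0
```

```bash
python3 - <<'E'
from h import *
s=state(); print(s["time_s"],s["ee_pos"],s["ee_rot"],s["qpos"])
f=grab_frame("wrist"); save(f,"w2.png")
for n in ["draw_pin","pin_grip","dibber","needle"]:
    print(n,[(np.round(k["point"],1).tolist(),round(k["p"],2)) for k in landmark_of("wrist",n)[:2]])
for m in masks_of("wrist","draw_pin")[:1]:
    print(m["p"],m["box"])
    P=depthpts(f,m["pixels"],"wrist"); T=P[P[:,2]>P[:,2].max()-8]; print(len(P),len(T),P[:,2].max(),T.mean(0),cv2.minAreaRect(T[:,:2].astype(np.float32)))
E
```

```text
5.35 [ 506.2110954  -378.95351846  223.73891225] [1.79955027e+02 8.55172488e-02 7.78216877e+01] [-3.78302780e+01  2.31984350e+01  8.07321854e+01 -5.93858197e-02
  7.59918257e+01 -2.56376634e+01]
draw_pin [([286.0, 197.1], 0.76)]
pin_grip [([288.3, 202.8], 0.76)]
dibber [([289.7, 137.8], 0.94)]
needle [([288.8, 81.6], 0.75), ([287.1, 137.6], 0.32)]
0.96 [287.4, 204.0, 25.7, 30.6]
713 513 104.40754640995112 [ 517.01287435 -385.23623793  101.65328536] ((517.153076171875, -385.83038330078125), (21.666091918945312, 20.74204444885254), 78.34735870361328)
```

View pics/w2.png

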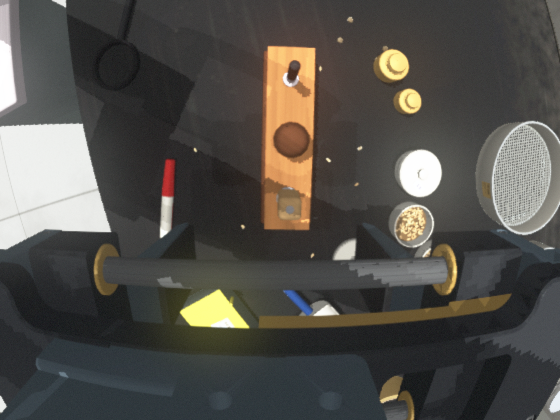

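Wrist view: pin handle at (289,203), dibber (291,138), needle (292,72), all in line on the block; measured pin axis (517.2,-385.9), top 103 mm, consistent with the text (102) and the block geometry.

```bash
python3 - <<'E'
from h import *
s=state(); print(s["ee_pos"],s["ee_rot"])
p,y=plan([504.73,-375.05,225],78.0,[517.3,-386,140],77.5,4)
plan(p,y,[517.3,-386,60],77.5,4)
E
```

```text
[ 504.92897286 -373.71868889  225.31378639] [ 1.79999150e+02 -1.54536875e-02  7.80928557e+01]
[{"x":-2,"y":4,"z":21,"rz":0.002},{"x":-2,"y":3,"z":22,"rz":0.002},{"x":-2,"y":4,"z":21,"rz":0.003},{"x":-2,"y":4,"z":21,"rz":0.002}]
end [ 517.7  -386.04  140.  ] 77.484
[{"x":-0,"y":-0,"z":20,"rz":-0},{"x":-0,"y":-0,"z":20,"rz":-0},{"x":-0,"y":-0,"z":20,"rz":-0},{"x":-0,"y":-0,"z":20,"rz":-0}]
end [ 517.7  -386.04   60.  ] 77.484
```

>>> move_arm --plan '[{"x": -2, "y": 4, "z": 20, "rx": 0, "ry": 0, "rz": 0.002}, {"x": -2, "y": 3, "z": 20, "rx": 0, "ry": 0, "rz": 0.002}, {"x": -2, "y": 4, "z": 20, "rx": 0, "ry": 0, "rz": 0.003}, {"x": -2, "y": 4, "z": 0, "rx": 0, "ry": 0, "rz": 0.002}, {"x": 0, "y": 0, "z": 0, "rx": 0, "ry": 0, "rz": 0}]' --grip 0.7

```text
time_s: 6.15
ee_pos: [518.7, -385.6, 165.5]
ee_rot: [180.0, 0.0, 77.6]
force: [-0.2, -0.3, -0.1]
gripper_width: 64.0
gripper_force: 0.0
```

```bash
python3 - <<'E'
from h import *
f=grab_frame("wrist")
s=state(); print(s["time_s"],s["ee_pos"],s["ee_rot"])
for m in masks_of("wrist","draw_pin")[:1]:
    print(m["p"],m["box"])
    P=depthpts(f,m["pixels"],"wrist"); T=P[P[:,2]>P[:,2].max()-8]; print(len(P),len(T),P[:,2].max(),T.mean(0),cv2.minAreaRect(T[:,:2].astype(np.float32)))
E
```

```text
6.2 [ 518.80476587 -385.8454788   166.1856817 ] [1.79902869e+02 3.81940952e-02 7.75455601e+01]
0.71 [274.9, 214.9, 26.1, 41.4]
1074 760 104.6904474254003 [ 517.51119708 -384.84483992  101.59650863] ((517.6276245117188, -385.5557556152344), (20.975627899169922, 21.271549224853516), 77.12081146240234)
```

>>> move_arm --plan '[{"x": 0, "y": 0, "z": 25, "rx": 0, "ry": 0, "rz": 0}, {"x": 0, "y": 0, "z": 25, "rx": 0, "ry": 0, "rz": 0}, {"x": 0, "y": 0, "z": 25, "rx": 0, "ry": 0, "rz": 0}, {"x": 0, "y": 0, "z": 20, "rx": 0, "ry": 0, "rz": 0}, {"x": 0, "y": 0, "z": 11, "rx": 0, "ry": 0, "rz": 0}, {"x": 0, "y": 0, "z": 0, "rx": 0, "ry": 0, "rz": 0}]'

```text
time_s: 6.85
ee_pos: [517.8, -385.5, 58.3]
ee_rot: [-179.9, -0.0, 77.5]
force: [-0.6, -0.1, 0.5]
gripper_width: 63.8
gripper_force: 0.0
```

>>> move_arm --plan '[{"x": 0, "y": 0, "z": 0, "rx": 0, "ry": 0, "rz": 0}, {"x": 0, "y": 0, "z": 0, "rx": 0, "ry": 0, "rz": 0}, {"x": 0, "y": 0, "z": 0, "rx": 0, "ry": 0, "rz": 0}, {"x": 0, "y": 0, "z": 0, "rx": 0, "ry": 0, "rz": 0}, {"x": 0, "y": 0, "z": 0, "rx": 0, "ry": 0, "rz": 0}, {"x": 0, "y": 0, "z": 0, "rx": 0, "ry": 0, "rz": 0}, {"x": 0, "y": 0, "z": 0, "rx": 0, "ry": 0, "rz": 0}, {"x": 0, "y": 0, "z": 0, "rx": 0, "ry": 0, "rz": 0}]' --grip 0 --squeeze 40

```text
time_s: 7.65
ee_pos: [518.3, -385.9, 59.1]
ee_rot: [180.0, 0.0, 77.5]
force: [-0.7, 0.2, 1.8]
gripper_width: 22.0
gripper_force: 40.0
```

```bash
python3 - <<'E'
from h import *
p,y=plan([517.7,-386,209],77.48,[508,60,200],85.25,12)
E
```

```text
[{"x":36,"y":-9,"z":1,"rz":-0.011},{"x":36,"y":-8,"z":0,"rz":-0.012},{"x":37,"y":-8,"z":1,"rz":-0.011},{"x":36,"y":-8,"z":1,"rz":-0.011},{"x":36,"y":-7,"z":1,"rz":-0.012},{"x":37,"y":-7,"z":0,"rz":-0.011},{"x":37,"y":-6,"z":1,"rz":-0.011},{"x":36,"y":-6,"z":1,"rz":-0.011},{"x":37,"y":-6,"z":1,"rz":-0.012},{"x":37,"y":-5,"z":0,"rz":-0.011}]
[{"x":37,"y":-5,"z":1,"rz":-0.011},{"x":37,"y":-4,"z":1,"rz":-0.012}]
end [507.99  60.28 200.  ] 85.272
```

>>> move_arm --plan '[{"x": 0, "y": 0, "z": -10, "rx": 0, "ry": 0, "rz": 0}, {"x": 0, "y": 0, "z": -15, "rx": 0, "ry": 0, "rz": 0}, {"x": 0, "y": 0, "z": -15, "rx": 0, "ry": 0, "rz": 0}, {"x": 0, "y": 0, "z": -20, "rx": 0, "ry": 0, "rz": 0}, {"x": 0, "y": 0, "z": -25, "rx": 0, "ry": 0, "rz": 0}, {"x": 0, "y": 0, "z": -25, "rx": 0, "ry": 0, "rz": 0}, {"x": 0, "y": 0, "z": -25, "rx": 0, "ry": 0, "rz": 0}, {"x": 0, "y": 0, "z": -15, "rx": 0, "ry": 0, "rz": 0}]'

```text
time_s: 8.45
ee_pos: [518.7, -386.2, 211.7]
ee_rot: [179.8, 0.1, 77.5]
force: [-0.4, 0.2, -0.9]
gripper_width: 21.9
gripper_force: 40.0
```

>>> move_arm --plan '[{"x": 36, "y": -9, "z": 1, "rx": 0, "ry": 0, "rz": -0.011}, {"x": 36, "y": -8, "z": 0, "rx": 0, "ry": 0, "rz": -0.012}, {"x": 37, "y": -8, "z": 1, "rx": 0, "ry": 0, "rz": -0.011}, {"x": 36, "y": -8, "z": 1, "rx": 0, "ry": 0, "rz": -0.011}, {"x": 36, "y": -7, "z": 1, "rx": 0, "ry": 0, "rz": -0.012}, {"x": 37, "y": -7, "z": 0, "rx": 0, "ry": 0, "rz": -0.011}, {"x": 37, "y": -6, "z": 1, "rx": 0, "ry": 0, "rz": -0.011}, {"x": 36, "y": -6, "z": 1, "rx": 0, "ry": 0, "rz": -0.011}, {"x": 37, "y": -6, "z": 1, "rx": 0, "ry": 0, "rz": -0.012}, {"x": 37, "y": -5, "z": 0, "rx": 0, "ry": 0, "rz": -0.011}]'

```text
time_s: 9.45
ee_pos: [509.3, -12.7, 202.4]
ee_rot: [180.0, -0.0, 84.0]
force: [0.6, 0.1, -0.3]
gripper_width: 21.9
gripper_force: 40.0
```

>>> move_arm --plan '[{"x": 37, "y": -5, "z": 1, "rx": 0, "ry": 0, "rz": -0.011}, {"x": 37, "y": -4, "z": 1, "rx": 0, "ry": 0, "rz": -0.012}, {"x": 0, "y": 0, "z": 0, "rx": 0, "ry": 0, "rz": 0}, {"x": 0, "y": 0, "z": 0, "rx": 0, "ry": 0, "rz": 0}]'

```text
time_s: 9.85
ee_pos: [508.1, 60.8, 200.3]
ee_rot: [180.0, 0.0, 85.4]
force: [0.0, 0.3, -0.5]
gripper_width: 21.4
gripper_force: 40.0
```

```bash
cat > look.py <<'E'
from h import *
import sys
s=state(); print(s["time_s"],s["ee_pos"],s["ee_rot"])
F={}
for c in sys.argv[2:]:
    f=F[c]=grab_frame(c); save(f,c+sys.argv[1]+".png")
    for n,z in [("tongue",38),("tongue_line",38),("index_mark",39),("counting_board",0),("pin_tip",None),("draw_pin",None),("pin_grip",None)]:
        r=landmark_of(c,n)
        for k in r[:1]: print(c,n,np.round(k["point"],1).tolist(),round(k["p"],2), atz(f,k["point"],c,z).round(1) if z is not None else "")
        if n in("tongue","draw_pin"):
            for m in masks_of(c,n)[:1]:
                P=depthpts(f,m["pixels"],c); print("  mask",round(m["p"],2),np.round(m["box"]),len(P),P.min(0).round(1),P.max(0).round(1),np.median(P,0).round(1))
                np.save(f"m_{n}_{c}.npy",P)
E
python3 look.py 3 wrist
```

```text
9.85 [508.09967441  60.83981674 200.29220022] [1.79984087e+02 2.57537955e-02 8.54128925e+01]
wrist tongue [281.5, 141.1] 0.91 [518.2 116.9  38. ]
  mask 0.63 [386. 146. 244. 144.] 3264 [499.7  15.7  -1.3] [794.8 183.1  44. ] [570.4 111.1  38. ]
wrist tongue_line [333.7, 144.5] 0.87 [571.7 109.9  38. ]
wrist index_mark [311.0, 144.2] 0.65 [548.  111.7  39. ]
wrist counting_board [280.6, 144.7] 0.56 [517.6 111.7   0. ]
wrist draw_pin [275.5, 247.6] 0.76 
  mask 0.94 [275. 268.  45.  77.] 1902 [495.4  50.5 190. ] [518.3  72.8 245.3] [507.3  70.6 228.8]
wrist pin_grip [276.0, 266.0] 0.79
```

View pics/wrist3.png

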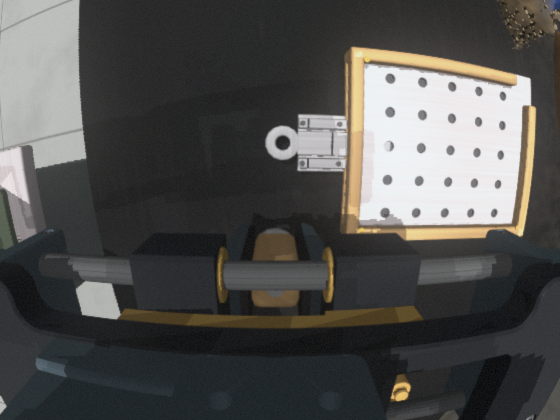

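Wrist view: eye hole at (282,143), rails with lines at ~(311,144), the pin handle in the fingers at (276,266). I'll refine the eye centre from the ring's own pixels in this and a second wrist place.

```bash
cat > eye.py <<'E'
from h import *
def eye(cam,uv,z=38,r=26):
    """rectify the patch around uv on plane z (world mm grid, 0.25 mm) and find the dark hole in the bright ring"""
    f=grab_frame(cam); c=atz(f,uv,cam,z); n=int(r*8)+1
    Rm=R.from_rotvec(np.ravel(f["rvec"])).as_matrix(); t=np.ravel(f["tvec"])
    a=np.linspace(-r,r,n); X,Y=np.meshgrid(c[0]+a,c[1]+a)
    q=np.stack([X,Y,np.full_like(X,z)],-1)@Rm.T+t
    if cam=="wrist":
        h=np.hypot(q[...,0],q[...,1]); k=np.arctan2(h,q[...,2])/h
    else: k=1/q[...,2]
    g=cv2.cvtColor(f["img"],cv2.COLOR_RGB2GRAY)
    p=cv2.remap(g,(f["fx"]*q[...,0]*k+f["cx"]).astype(np.float32),(f["fy"]*q[...,1]*k+f["cy"]).astype(np.float32),cv2.INTER_LINEAR)
    b=(p>(int(p.max())+int(p.min()))//2).astype(np.uint8)
    cs,hi=cv2.findContours(b,cv2.RETR_CCOMP,cv2.CHAIN_APPROX_NONE); out=[]
    for k,h in zip(cs,hi[0]):
        if h[3]>=0 and cv2.contourArea(k)>400:
            (u,v),(d1,d2),_=cv2.fitEllipse(k); out.append((np.round([c[0]-r+u*.25,c[1]-r+v*.25],1),round(d1*.25,1),round(d2*.25,1)))
    cv2.imwrite(f"pics/eye_{cam}.png",np.hstack([p,b*255]))
    return out
if __name__=="__main__":
    print("wrist",eye("wrist",(281.5,142.5)))
    print("top",eye("top",(192,216)))
    print("scene",eye("scene",(215,160)))
    P=np.load("m_tongue_wrist.npy"); f=grab_frame("wrist")
    for z in (34,38,42): print(z,atz(f,(281.5,142.5),"wrist",z))
    m=P[(np.hypot(P[:,0]-518,P[:,1]-116)<20)&(P[:,2]>25)]; print("ring depth pts",len(m),m.mean(0))
    b=P[(P[:,0]<585)&(P[:,2]>30)]; print(cv2.fitLine(b[:,:2].astype(np.float32),cv2.DIST_L2,0,.01,.01).ravel())
    for n in("counting_board",):
        for k in masks_of("wrist",n)[:1]:
            Q=depthpts(f,k["pixels"],"wrist"); Q=Q[Q[:,2]>45]; rr=cv2.minAreaRect(Q[:,:2].astype(np.float32)); print(k["p"],rr)
E
python3 eye.py
```

```text
wrist [(array([518.9, 115.7]), 15.3, 15.5)]
top []
scene [(array([519.8, 115.2]), 11.7, 12.4)]
34 [518.39781175 114.88187301  34.        ]
38 [518.32818383 115.02149153  38.        ]
42 [518.25855591 115.16111004  42.        ]
ring depth pts 811 [519.37532029 115.39391012  38.14648872]
[ 9.9650377e-01 -8.3547771e-02  5.4267865e+02  1.1337500e+02]
0.6 ((682.022216796875, 101.3690414428711), (200.41856384277344, 297.0890808105469), 84.99810028076172)
```

>>> move_arm --plan '[{"x": 20, "y": 3, "z": 15, "rx": 0, "ry": 0, "rz": 0}, {"x": 0, "y": 0, "z": 15, "rx": 0, "ry": 0, "rz": 0}, {"x": 0, "y": 0, "z": 0, "rx": 0, "ry": 0, "rz": 0}, {"x": 0, "y": 0, "z": 0, "rx": 0, "ry": 0, "rz": 0}]'

```text
time_s: 11.0
ee_pos: [512.9, 80.1, 170.1]
ee_rot: [-180.0, 0.0, 85.3]
force: [-0.0, -0.3, -0.1]
gripper_width: 21.7
gripper_force: 40.0
```

```bash
python3 - <<'E'
from h import *
from eye import eye
s=state(); print(s["time_s"],s["ee_pos"],s["ee_rot"])
f=grab_frame("wrist")
for n,z in [("tongue",38),("tongue_line",38),("index_mark",39)]:
    for k in landmark_of("wrist",n)[:1]: print(n,k["point"],k["p"],[atz(f,k["point"],"wrist",q).round(1) for q in(z,)])
    if n=="tongue": print(eye("wrist",k["point"]))
for k in masks_of("wrist","draw_pin")[:1]:
    P=depthpts(f,k["pixels"],"wrist"); print(k["p"],P.min(0),P.max(0)); T=P[P[:,2]>P[:,2].max()-6]; print(cv2.minAreaRect(T[:,:2].astype(np.float32)))
E
```

```text
11.0 [512.86532077  80.08161407 170.07494955] [-1.79983965e+02  4.27634680e-03  8.53089290e+01]
tongue [280.6, 163.4] 0.74 [array([520. , 116.4,  38. ])]
[(array([518.8, 115.7]), 15.4, 15.6)]
tongue_line [332.5, 165.3] 0.82 [array([568.7, 111. ,  38. ])]
index_mark [308.7, 166.7] 0.8 [array([545.9, 111.4,  39. ])]
0.76 [492.11541203 -57.47804556  -1.51744728] [527.29539569  92.37761964 215.37191438]
((511.4894714355469, 74.38068389892578), (10.083247184753418, 21.42367935180664), 86.7977294921875)
```

```bash
python3 - <<'E'
from h import *
p,y=plan([512.63,79.97,170],85.27,[519.8,115.1,88],85.27,4)
E
```

```text
[{"x":9,"y":1,"z":20,"rz":-0},{"x":9,"y":1,"z":21,"rz":-0},{"x":9,"y":1,"z":20,"rz":-0},{"x":9,"y":1,"z":21,"rz":-0}]
end [519.58 115.52  88.  ] 85.27
```

>>> move_arm --plan '[{"x": 9, "y": 1.1, "z": 20, "rx": 0, "ry": 0, "rz": 0}, {"x": 9, "y": 1.1, "z": 20, "rx": 0, "ry": 0, "rz": 0}, {"x": 9, "y": 1.1, "z": 20, "rx": 0, "ry": 0, "rz": 0}, {"x": 8.6, "y": 1, "z": 22, "rx": 0, "ry": 0, "rz": 0}, {"x": 0, "y": 0, "z": 0, "rx": 0, "ry": 0, "rz": 0}, {"x": 0, "y": 0, "z": 0, "rx": 0, "ry": 0, "rz": 0}]'

```text
time_s: 11.9
ee_pos: [520.2, 115.1, 88.3]
ee_rot: [-180.0, 0.0, 85.3]
force: [0.0, 0.6, -0.7]
gripper_width: 21.9
gripper_force: 40.0
```

```bash
python3 - <<'E'
from h import *
from eye import eye
s=state(); print(s["time_s"],s["ee_pos"],s["ee_rot"])
f=grab_frame("scene")
for n,z in [("tongue",38),("tongue_line",38),("index_mark",39),("pin_tip",47),("draw_pin",77),("pin_grip",107)]:
    for k in landmark_of("scene",n)[:1]: print(n,np.round(k["point"],1),k["p"],atz(f,k["point"],"scene",z).round(1))
cv2.imwrite("pics/s4.png",cv2.resize(f["img"][90:200,160:300,::-1],None,fx=5,fy=5,interpolation=cv2.INTER_CUBIC))
E
```

```text
11.9 [520.18934865 115.11420119  88.29541009] [-1.79994373e+02  7.77626234e-03  8.53176786e+01]
tongue [217.4 158.7] 0.62 [526.4 122.1  38. ]
tongue_line [212.5 134.8] 0.7 [571.1 228.8  38. ]
index_mark [225.8 157.8] 0.66 [543.3 112.7  39. ]
pin_tip [214.6 159.2] 0.67 [514.  110.7  47. ]
draw_pin [212.3 145.6] 0.58 [516.6 120.   77. ]
pin_grip [216.7 131.3] 0.51 [532.2 122.  107. ]
```

View pics/s4.png

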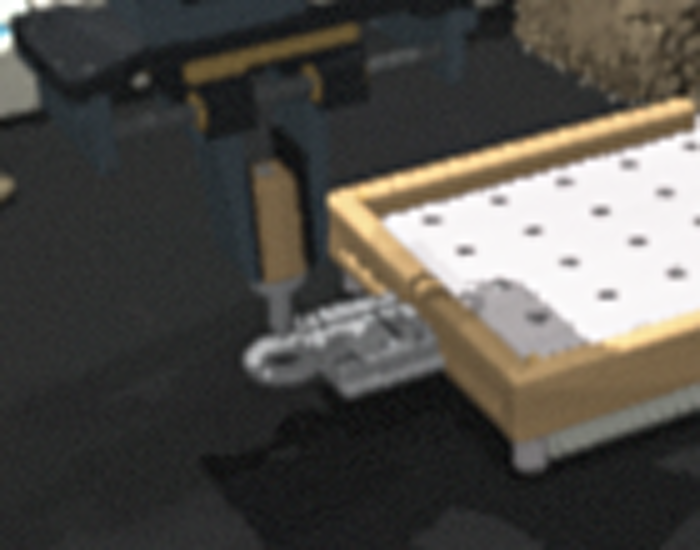

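Crop of the scene view: pin tip at crop (278,330) = full (215.6,156), eye hole at crop (282,358) = full (216.4,161.6); the pin hangs just above and about over the hole. Refine this numerically.

```bash
python3 - <<'E'
from h import *
from eye import eye
f=grab_frame("scene")
for uv,z in [((215.6,156),47),((216,156.5),47),((216.4,161.6),38)]: print(uv,atz(f,uv,"scene",z).round(1))
print(eye("scene",(216,161)))
w=grab_frame("wrist"); save(w,"w5.png")
for n in ["tongue","pin_tip"]:
    for k in landmark_of("wrist",n)[:1]: print(n,np.round(k["point"],1),k["p"],atz(w,k["point"],"wrist",38).round(1))
print(eye("wrist",(280,240)))
E
```

```text
(215.6, 156) [522.4 121.5  47. ]
(216, 156.5) [522.1 119.1  47. ]
(216.4, 161.6) [518.5 112.5  38. ]
[]
tongue [274.7 226.8] 0.79 [518.9 115.   38. ]
pin_tip [273.9 215.3] 0.39 [519.1 123.5  38. ]
[]
```

```bash
python3 - <<'E'
import cv2
a=cv2.imread("pics/w5.png")[150:300,200:360]; b=cv2.imread("pics/s4.png")
cv2.imwrite("pics/w5c.png",cv2.resize(a,None,fx=4,fy=4))
E
```

```text
(no output)
```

View pics/w5c.png

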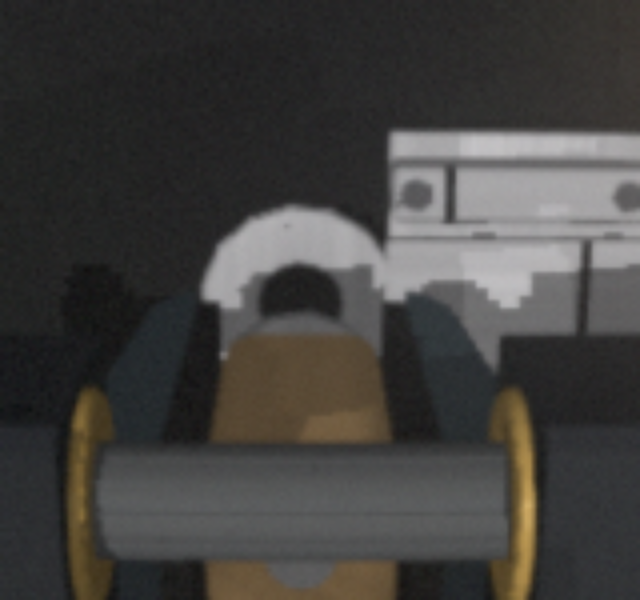

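Wrist crop: hole centre and collar centre both at crop column ~300, so the pin is aligned along the board's x; the other direction I check by projecting the expected tip into the scene view.

```bash
python3 - <<'E'
from h import *
f=grab_frame("scene")
pr=lambda X: cv2.projectPoints(np.array([X],float),np.array(f["rvec"],float),np.array(f["tvec"],float),np.array([[f["fx"],0,f["cx"]],[0,f["fy"],f["cy"]],[0,0,1.]]),None)[0].ravel().round(2)
for X in [(520,115.1,47),(520,113.1,47),(520,117.1,47),(520,115.1,77),(520,115.1,131),(519.8,115.2,38)]: print(X,pr(X))
g=cv2.cvtColor(f["img"],cv2.COLOR_RGB2GRAY); print(g[143:168,206:226])
E
```

```text
(520, 115.1, 47) [216.02 157.54]
(520, 113.1, 47) [216.45 157.92]
(520, 117.1, 47) [215.6  157.16]
(520, 115.1, 77) [214.69 146.05]
(520, 115.1, 131) [212.17 124.26]
(519.8, 115.2, 38) [216.32 160.91]
[[ 47  47  47  54  51  39  56  95 100 102  99  95  93  89  76  52  39  39
   51  44]
 [ 42  44  46  51  47  38  55  92 101  98 101  96  93  90  74  52  42  46
   46  44]
 [ 47  45  48  51  49  43  54  89 100  98  97  90  90  88  75  54  43  43
   47  46]
 [ 47  45  47  56  61  59  69  88  96  94  92  93  93  85  68  49  49  46
   44  45]
 [ 46  48  46  54  68  81  92  98  98  98  97  94  87  73  53  45  43  46
   49  46]
 [ 46  45  43  44  54  71  82  91 101 100  97  82  63  55  44  44  46  46
   44  44]
 [ 42  45  47  47  45  50  57  73  94 100  92  81  49  42  43  47  42  44
   41  42]
 [ 43  45  41  39  41  35  44  65  92  98  93  81  51  41  44  45  45  41
   41  42]
 [ 41  41  40  39  38  37  41  59  90  97  94  81  51  35  38  38  43  58
   90  93]
 [ 41  40  39  39  40  41  36  53  90  96  95  83  53  51  45  62  84 102
  162 167]
 [ 41  40  37  39  43  40  36  52  88  96  95  84
[... 526 characters left out ...]
 106 120
  120  97]
 [ 38  33  56 116 165 183 170 134 121 104  92  86  82  84  88  91  89  92
   92  93]
 [ 36  34  71 142 182 179 134  94  71  56  48  48  54  67  84  92  91  87
   88  98]
 [ 34  34  69 137 173 165 114  81  65  50  50  51  64  78  90  93  93  91
   88  96]
 [ 37  35  50  98 126 124 105 104  90  82  83  83  87  89  94  94  95  88
   94  96]
 [ 37  38  39  61  86  96 116 145 114  95  96  97  97  98  96  94  81  68
   72  87]
 [ 39  38  36  40  62  76 103 128 108 100 101  99  99  96  87  71  55  45
   44  65]
 [ 34  37  37  34  41  52  67  80  79  77  78  76  76  65  58  46  39  35
   32  44]
 [ 39  36  35  38  32  36  39  42  47  53  48  44  45  39  36  33  33  28
   26  26]]
```

>>> move_arm --plan '[{"x": 0, "y": 0, "z": 4, "rx": 0, "ry": 0, "rz": 0}, {"x": 0, "y": 0, "z": 4, "rx": 0, "ry": 0, "rz": 0}, {"x": 0, "y": 0, "z": 3, "rx": 0, "ry": 0, "rz": 0}, {"x": 0, "y": 0, "z": 3, "rx": 0, "ry": 0, "rz": 0}, {"x": 0, "y": 0, "z": 0, "rx": 0, "ry": 0, "rz": 0}]'

```text
time_s: 13.1
ee_pos: [519.7, 115.2, 73.3]
ee_rot: [-179.9, 0.0, 85.3]
force: [0.6, -0.6, -0.6]
gripper_width: 21.7
gripper_force: 40.0
```

>>> move_arm --plan '[{"x": 0, "y": 0, "z": 5, "rx": 0, "ry": 0, "rz": 0}, {"x": 0, "y": 0, "z": 5, "rx": 0, "ry": 0, "rz": 0}, {"x": 0, "y": 0, "z": 5, "rx": 0, "ry": 0, "rz": 0}, {"x": 0, "y": 0, "z": 5, "rx": 0, "ry": 0, "rz": 0}, {"x": 0, "y": 0, "z": 3, "rx": 0, "ry": 0, "rz": 0}, {"x": 0, "y": 0, "z": 0, "rx": 0, "ry": 0, "rz": 0}]'

```text
time_s: 13.7
ee_pos: [519.7, 115.2, 50.4]
ee_rot: [-179.9, 0.0, 85.3]
force: [0.4, -0.6, -0.5]
gripper_width: 21.8
gripper_force: 40.0
```

>>> move_arm --plan '[{"x": 0, "y": 0, "z": 1, "rx": 0, "ry": 0, "rz": 0}, {"x": 0, "y": 0, "z": 0.8, "rx": 0, "ry": 0, "rz": 0}, {"x": 0, "y": 0, "z": 0, "rx": 0, "ry": 0, "rz": 0}, {"x": 0, "y": 0, "z": 0, "rx": 0, "ry": 0, "rz": 0}]'

```text
time_s: 14.1
ee_pos: [520.2, 115.3, 49.3]
ee_rot: [180.0, -0.0, 85.3]
force: [1.0, -0.5, -0.8]
gripper_width: 22.0
gripper_force: 40.0
```

>>> move_arm --plan '[{"x": 0, "y": 0, "z": 0.5, "rx": 0, "ry": 0, "rz": 0}, {"x": 0, "y": 0, "z": 0.3, "rx": 0, "ry": 0, "rz": 0}, {"x": 0, "y": 0, "z": 0, "rx": 0, "ry": 0, "rz": 0}]'

```text
time_s: 14.4
ee_pos: [520.2, 115.3, 49.1]
ee_rot: [180.0, -0.0, 85.3]
force: [-2.0, -0.2, 5.0]
gripper_width: 21.6
gripper_force: 40.0
```

>>> move_arm --plan '[{"x": 0, "y": -2, "z": -0.3, "rx": 0, "ry": 0, "rz": 0}, {"x": 0, "y": -2, "z": 0, "rx": 0, "ry": 0, "rz": 0}, {"x": 0, "y": -2, "z": 0, "rx": 0, "ry": 0, "rz": 0}, {"x": 0, "y": -3, "z": 0, "rx": 0, "ry": 0, "rz": 0}, {"x": 0, "y": -3, "z": 0, "rx": 0, "ry": 0, "rz": 0}, {"x": 0, "y": -3, "z": 0, "rx": 0, "ry": 0, "rz": 0}, {"x": 0, "y": -3, "z": 0, "rx": 0, "ry": 0, "rz": 0}, {"x": 0, "y": -2, "z": 0, "rx": 0, "ry": 0, "rz": 0}, {"x": 0, "y": 0, "z": 0, "rx": 0, "ry": 0, "rz": 0}, {"x": 0, "y": 0, "z": 0, "rx": 0, "ry": 0, "rz": 0}]'

```text
time_s: 15.4
ee_pos: [501.1, 117.1, 49.1]
ee_rot: [179.8, -0.0, 85.3]
force: [5.0, -1.0, 1.9]
gripper_width: 21.9
gripper_force: 40.0
```

```bash
python3 - <<'E'
from h import *
s=state(); print(s["time_s"],s["ee_pos"],s["ee_rot"],s["force"])
w=grab_frame("wrist"); save(w,"w6.png")
for n,z in [("tongue",38),("tongue_line",38),("index_mark",39)]:
    for k in landmark_of("wrist",n)[:1]: print(n,np.round(k["point"],1),k["p"],atz(w,k["point"],"wrist",z).round(1))
cv2.imwrite("pics/w6c.png",cv2.resize(w["img"][160:280,240:360,::-1],None,fx=5,fy=5,interpolation=cv2.INTER_CUBIC))
E
```

```text
15.4 [501.11593385 117.09080747  49.12263207] [ 1.79847981e+02 -4.25627529e-02  8.53091543e+01] [ 5.032053   -0.99024718  1.87068421]
tongue [282.5 247.3] 0.95 [504.4 115.6  38. ]
tongue_line [362.7 245.8] 0.77 [553.4 111.9  38. ]
index_mark [351.7 245.4] 0.89 [546.2 113.3  39. ]
```

View pics/w6c.png

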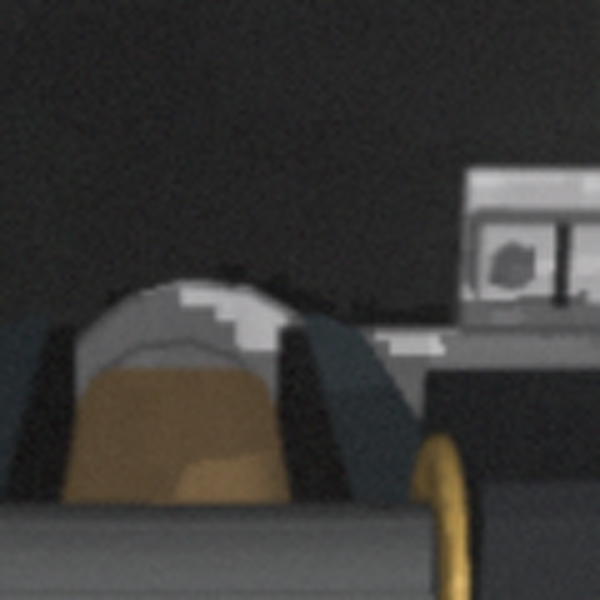

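Wrist crop: the rail's line at crop (562,262), eye ring's left edge around crop column 76 behind the handle; the tongue line is hidden by the gripper. Shutter is about 17 mm out (force 5 N, landmark gap 7.2 mm, kinematics 8.3 mm to go).

>>> move_arm --plan '[{"x": 0, "y": -2, "z": 0, "rx": 0, "ry": 0, "rz": 0}, {"x": 0, "y": -2, "z": 0, "rx": 0, "ry": 0, "rz": 0}, {"x": 0, "y": -2, "z": 0, "rx": 0, "ry": 0, "rz": 0}, {"x": 0, "y": -1.7, "z": 0, "rx": 0, "ry": 0, "rz": 0}, {"x": 0, "y": 0, "z": 0, "rx": 0, "ry": 0, "rz": 0}, {"x": 0, "y": 0, "z": 0, "rx": 0, "ry": 0, "rz": 0}, {"x": 0, "y": 0, "z": 0, "rx": 0, "ry": 0, "rz": 0}]'

```text
time_s: 16.3
ee_pos: [494.1, 117.7, 49.1]
ee_rot: [179.8, -0.0, 85.3]
force: [7.3, -0.9, 2.0]
gripper_width: 22.0
gripper_force: 40.0
```

```bash
python3 - <<'E'
from h import *
for i in range(3):
    w=grab_frame("wrist"); s=state(); print(s["time_s"],s["ee_pos"].round(1) if hasattr(s["ee_pos"],"round") else s["ee_pos"],s["force"],s["gripper_force"])
b=np.array([np.cos(np.radians(-4.8)),np.sin(np.radians(-4.8))])
C=[]
for c in ["scene","top","wrist"]:
    f=grab_frame(c); X={}
    for n,z in [("tongue",38),("tongue_line",38),("index_mark",39)]:
        for k in landmark_of(c,n)[:1]: X[n]=atz(f,k["point"],c,z); print(c,n,np.round(k["point"],1),round(k["p"],2),X[n].round(1))
    if "tongue_line" in X and "index_mark" in X: print("  gap along x",((X["tongue_line"]-X["index_mark"])[:2]@b).round(1))
    if c=="scene": C.append(cv2.resize(f["img"][130:180,200:260,::-1],(600,500),interpolation=cv2.INTER_CUBIC))
cv2.imwrite("pics/s7.png",C[0])
E
```

```text
16.35 [494.  117.7  49.2] [ 5.64250725 -0.86473679  0.45491486] 40.00050723552704
16.4 [494.1 117.7  49.2] [ 5.87015339 -1.36773297 -0.12170774] 40.000500082969666
16.45 [494.  117.7  49.1] [ 6.61548271 -1.1620972   2.15649828] 40.00044822692871
scene tongue [207.3 162.2] 0.69 [500.6 122.5  38. ]
scene tongue_line [228.1 156.2] 0.72 [551.8 117.1  38. ]
scene index_mark [225.4 155.2] 0.93 [548.2 123.2  39. ]
  gap along x 4.1
top tongue [191.4 230.1] 0.49 [485.4 116.2  38. ]
top tongue_line [194.3 209.3] 0.69 [535.8 109.5  38. ]
top index_mark [192.8 209.2] 0.93 [536.  112.9  39. ]
  gap along x 0.1
wrist tongue [283.2 245.6] 0.79 [497.8 117.3  38. ]
wrist tongue_line [361.2 247.8] 0.67 [545.4 111.3  38. ]
wrist index_mark [362.1 247. ] 0.68 [545.7 112.2  39. ]
  gap along x -0.2
```

View pics/s7.png

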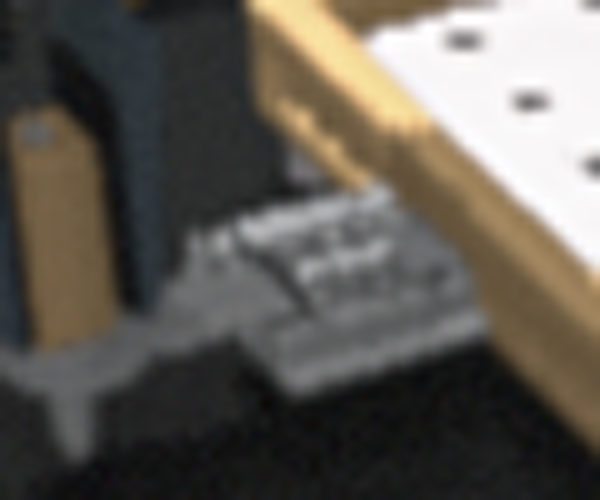

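Scene crop: rail lines and tongue line form one nearly straight dark line from crop (235,240) to (305,310), so the shutter is at the mark within ~1–2 mm; landmark gaps are 0.1, -0.2 and 4.1 mm, kinematics leaves ~1 mm. A last small pull, then hold.

>>> move_arm --plan '[{"x": 0, "y": -0.8, "z": 0, "rx": 0, "ry": 0, "rz": 0}, {"x": 0, "y": 0, "z": 0, "rx": 0, "ry": 0, "rz": 0}, {"x": 0, "y": 0, "z": 0, "rx": 0, "ry": 0, "rz": 0}, {"x": 0, "y": 0, "z": 0, "rx": 0, "ry": 0, "rz": 0}, {"x": 0, "y": 0, "z": 0, "rx": 0, "ry": 0, "rz": 0}, {"x": 0, "y": 0, "z": 0, "rx": 0, "ry": 0, "rz": 0}, {"x": 0, "y": 0, "z": 0, "rx": 0, "ry": 0, "rz": 0}, {"x": 0, "y": 0, "z": 0, "rx": 0, "ry": 0, "rz": 0}, {"x": 0, "y": 0, "z": 0, "rx": 0, "ry": 0, "rz": 0}, {"x": 0, "y": 0, "z": 0, "rx": 0, "ry": 0, "rz": 0}]'

```text
time_s: 18.05
ee_pos: [493.5, 117.7, 49.2]
ee_rot: [179.8, -0.1, 85.3]
force: [6.4, -1.2, 1.1]
gripper_width: 22.0
gripper_force: 40.0
```

```bash
python3 - <<'E'
from h import *
b=np.array([np.cos(np.radians(-4.8)),np.sin(np.radians(-4.8))]); fr=[]
for c in ["scene","top","wrist"]*2:
    f=grab_frame(c); X={}; fr.append(state()["force"])
    for n,z in [("tongue_line",38),("index_mark",39)]:
        for k in landmark_of(c,n)[:1]: X[n]=atz(f,k["point"],c,z)
    if len(X)==2: print(c,"gap along x",((X["tongue_line"]-X["index_mark"])[:2]@b).round(1))
s=state(); print(s["time_s"],s["ee_pos"],np.mean(fr,0),s["gripper_width"],s["gripper_force"])
E
```

```text
scene gap along x 5.6
top gap along x 5.1
wrist gap along x 34.5
scene gap along x 1.2
top gap along x 2.8
wrist gap along x -1.6
18.95 [493.52974666 117.7475725   49.15391447] [ 6.43259968 -1.04069297  0.82346595] 21.59865752296208 40.00047147274017
```

```bash
python3 - <<'E'
from h import *
a=np.radians(-4.8); bx=np.array([np.cos(a),np.sin(a)]); by=np.array([-np.sin(a),np.cos(a)]); o=np.array([519.8,115.4])
xs=np.arange(10,50,.5); ys=np.arange(-30,30.1,.5)
for c in ["scene","top"]:
    g=np.mean([cv2.cvtColor(grab_frame(c)["img"],cv2.COLOR_RGB2GRAY).astype(float) for _ in range(4)],0); f=grab_frame(c)
    X,Y=np.meshgrid(xs,ys); P=np.stack([o[0]+X*bx[0]+Y*by[0],o[1]+X*bx[1]+Y*by[1],np.full_like(X,38.5)],-1)
    q=P@R.from_rotvec(np.ravel(f["rvec"])).as_matrix().T+np.ravel(f["tvec"])
    p=cv2.remap(g.astype(np.float32),(f["fx"]*q[...,0]/q[...,2]+f["cx"]).astype(np.float32),(f["fy"]*q[...,1]/q[...,2]+f["cy"]).astype(np.float32),cv2.INTER_CUBIC)
    for y0 in range(-26,27,4):
        r=p[(ys>=y0)&(ys<y0+4)].mean(0); print(c,y0+2,"min at",xs[14:40][r[14:40].argmin()],r[4::4].round().astype(int))
    cv2.imwrite(f"pics/rect_{c}.png",cv2.resize(np.clip(p*1.3,0,255).astype(np.uint8),None,fx=5,fy=4))
a=cv2.imread("pics/rect_scene.png"); b=cv2.imread("pics/rect_top.png"); cv2.imwrite("pics/rect.png",np.hstack([a,b])); print(a.shape)
E
```

```text
scene -24 min at 27.5 [ 88  90  97 109 108 107 105  99  97 105 113 117 114 111 110 112 111 105
 106]
scene -20 min at 27.0 [ 94  91  89  92  95  96  97  91  90 103 111 117 119 115 110 108 106 102
  99]
scene -16 min at 26.5 [101  99  93  88  88  89  82  71  77  98 104 100 101 101  96  90  90  97
  99]
scene -12 min at 27.5 [105 109 108 104 102 107 104  76  68  93 111 105  92  90  93  90  82  89
  96]
scene -8 min at 28.0 [111 112 113 111 110 113 111  88  65  87 109 105  96  92  99 104  96  96
 104]
scene -4 min at 28.0 [109 109 109 109 109 110 105  83  64  82 123 133 121 116 115 134 137 127
 132]
scene 0 min at 28.5 [109 109 108 107 108 110 105  83  61  74 112 153 159 150 140 145 162 158
 150]
scene 4 min at 28.5 [110 109 108 110 111 111 104  85  61  65  90 116 137 131 119 122 142 139
 121]
scene 8 min at 28.5 [112 107 103 106 116 116 101  80  61  65  86 102 106 100  91  94 114 129
 111]
scene 12 min at 28.0 [112 109  98  94 108 116  97  78  75  82  97 112 119 114  99  95 110 132
 133]
scene 16 min at 26.5 [ 91 110 108 101 110 123 106  86  97 122 135 140 141 136 133 132 129 133
 138]
[... 867 characters left out ...]
7.5 [ 31  38  62  89 104 105  97  74  67  91 129 145 146 145 147 140 111  68
  46]
top 4 min at 27.0 [26 34 41 48 56 59 54 40 38 44 50 50 54 59 55 46 42 45 48]
top 8 min at 21.0 [33 36 37 37 36 36 37 37 36 36 36 36 36 39 41 43 47 50 50]
top 12 min at 25.0 [37 40 42 45 46 46 43 45 51 52 50 48 47 47 45 43 43 45 47]
top 16 min at 25.0 [ 30  51  88 102 100 110 103  99 132 163 166 162 160 157 152 130  85  49
  39]
top 20 min at 17.0 [ 25  58 104 121 118 149 152 138 150 185 185 195 202 197 184 164 110  56
  36]
top 24 min at 17.0 [ 18  53 100 129 140 158 155 151 162 179 177 188 188 175 162 150 112  57
  34]
top 28 min at 17.0 [20 24 37 55 66 68 68 74 82 85 84 92 94 88 77 67 52 41 40]
(484, 400, 3)
```

View pics/rect.png

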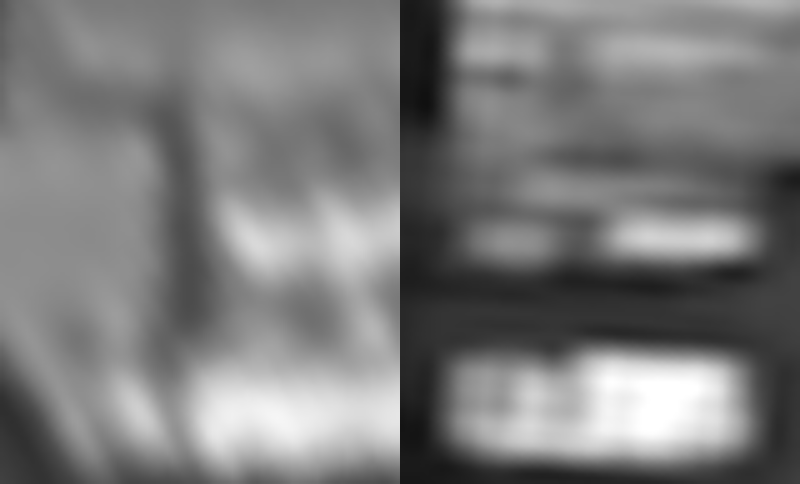

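Rectified views: the tongue line sits at x≈28.3 mm and the rail lines at ≈26.8 mm, so 1–1.5 mm is left, which agrees with the kinematics. Pull 1.1 mm more and hold.

>>> move_arm --plan '[{"x": 0, "y": -0.6, "z": 0, "rx": 0, "ry": 0, "rz": 0}, {"x": 0, "y": -0.5, "z": 0, "rx": 0, "ry": 0, "rz": 0}, {"x": 0, "y": 0, "z": 0, "rx": 0, "ry": 0, "rz": 0}, {"x": 0, "y": 0, "z": 0, "rx": 0, "ry": 0, "rz": 0}, {"x": 0, "y": 0, "z": 0, "rx": 0, "ry": 0, "rz": 0}, {"x": 0, "y": 0, "z": 0, "rx": 0, "ry": 0, "rz": 0}, {"x": 0, "y": 0, "z": 0, "rx": 0, "ry": 0, "rz": 0}, {"x": 0, "y": 0, "z": 0, "rx": 0, "ry": 0, "rz": 0}, {"x": 0, "y": 0, "z": 0, "rx": 0, "ry": 0, "rz": 0}, {"x": 0, "y": 0, "z": 0, "rx": 0, "ry": 0, "rz": 0}]'

```text
time_s: 20.45
ee_pos: [492.6, 117.8, 49.2]
ee_rot: [179.7, -0.1, 85.3]
force: [6.8, -0.5, 0.4]
gripper_width: 21.7
gripper_force: 40.0
```

```bash
python3 -c "
from workcell import *
s=state(); print(s['time_s'],s['ee_pos'],s['force'],s['gripper_force']); print(job_done())"
```

```text
20.45 [492.55628087 117.82776708  49.16672787] [ 6.77038434 -0.4940334   0.41856791] 40.000444650650024
the job is handed in; nothing more can be done
None
```

I handed the job in with the draw pin gripped in the eye and the shutter held about 25 mm out, at the mark by my last measurement (about ±1 mm), pulling with about 6.8 N; the dibber and needle were not touched, and no verdict came back.

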